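Close, pin and squeeze a ukulele body mould

TASK

Swing the loose half of the ukulele mould gently shut against the fixed half, then take the lock pin out of the wooden pin block and push it down fully home through the closed barrel at the neck end. Finish by pinching the mould's two ears together across the seam from above and keep squeezing firmly: stop there, still holding, so that I can put the clamp on; leave the awl, glue bottle, parts bin and cam clamp where they are.

Things in the scene. Friction and masses are not known exactly. Their poses are not given: they have to be found in the camera images.
- mould: Split plywood ukulele-body mould flat on the bench, 60 mm high (dark bent ribs inside stand 4 mm prouder), about 380 x 205 mm shut; one half is fixed to the bench. Origin: on the bench on the vertical axis of the pin barrel at the neck end (near the robot). x: along the seam from the barrel to the tail hinge (axis at x = 355 mm); y: from the fixed half (-y) to the loose half (+y); z up.
- tail_hinge (a joint): Opening angle of the loose half (about 0.6 kg) about the vertical tail hinge, rad: 0 is shut against the stop; it grows as the neck end swings to the mould's +y side (clockwise seen from above); 0.3 to 0.5 at the start. Stiff hinge (about 0.35 N m of friction, no spring): it stays where it is left.
- loose_ear (a point): Point on the outer (+y) flat face of the loose ear, 36 mm from the barrel axis along the seam, 40 mm above the bench; it swings with the loose half at 320 mm from the hinge axis. A good place to push. The loose ear, like the fixed one, is a flat tongue 22 mm thick, 60 mm high, from 12 to 60 mm beyond the barrel axis; then the mould widens to its curved body.
- pin_hole (a point): Centre of the top mouth of the steel barrel, 62 mm above the bench. The barrel is 22 mm in outside diameter, 54 mm tall, three rings with a 10 mm bore straight down (top and bottom ring on the fixed half, the middle one on the loose half); the rings line up only when the mould is shut.
- ears_mid (a point): Point on the seam midway along the two ears, 36 mm from the barrel axis, 45 mm above the bench. The shut ears are 44 mm thick together (22 mm either side of the seam), with free room for a finger outside each.
- pin: Lock pin, 45 g: steel shank 8 mm in diameter, 56 mm long, tapered nose; black round knob 22 mm in diameter, 32 mm high on top. Origin at the tip of the nose, z up along the pin: knob z 56 to 88 mm. It starts upright in the pin block, knob just above the block, tip on the hole's floor 8 mm above the bench. Fully home, the knob rests on the barrel and the tip is 6 mm above the bench.
- pin_block: Wooden block 120 x 50 x 64 mm high, fixed to the bench, on the left or on the right of the mould. Origin under its centre, x along its length. Two 10 mm holes, 56 mm deep: the pin stands in the one at x = -30 mm, the awl in the one at x = +30 mm.
- awl: Bystander: scribing awl with a turned dark wooden handle 27 mm in diameter, standing in the pin block beside the pin, top about 132 mm above the bench. Origin at its tip.
- glue: Bystander: yellow glue bottle with a white cap, 52 mm in diameter, 125 mm high, origin under its centre.
- parts_bin: Bystander: grey open plastic bin 110 x 80 x 45 mm with a few tuning pegs in it, origin under its centre; on the side of the mould where the pin block is not.
- cam_clamp: Bystander: wooden cam clamp lying flat, 160 x 110 mm, 22 mm high, origin under its bar near the middle.

How it is judged:
On the way, in this order (a step that is already met when the one before it is completed fails the run):
1. the loose half is swung shut (value of joint tail_hinge below 0.012 rad), for 0.2 s.
2. the pin is pushed fully home through the barrel of the shut mould (horizontal distance between pin and pin_hole below 0.004 m and z of pin in the frame of mould below 0.009 m and angle between pin's own z axis and vertical below 0.08 rad and value of joint tail_hinge below 0.012 rad), for 0.2 s.
At the end, for the whole second after the job is handed in: Mould shut (hinge below 0.012 rad); pin upright in the barrel, its knob within 3 mm of it; the fingers still straddle the ears from above (TCP below 65 mm, within 30 mm of the ears' middle) and squeeze, one pressing each ear with over 8 N (all of step 2 and contact force between the fingers and loose_ear above 8 N and contact force between the fingers and fixed_ear above 8 N and horizontal distance between the grasp point and ears_mid below 0.03 m and height (world z) of the grasp point below 0.065 m); the arm keeps its last pose, push and grip.
It fails at once if the loose half is slammed (closing faster than 1.5 rad/s) (velocity of joint tail_hinge below -1.5 rad/s).
It fails at once if the awl, glue bottle, parts bin or cam clamp is moved more than 25 mm (distance of any of awl, glue, parts_bin, cam_clamp from where it was at the start of the episode above 0.025 m).
It also fails if it takes over 72 s, if anything falls off the work surface, if the arm or the gripper's body presses on something with over 40 N, if the wrist force passes 120 N, or if a joint passes its speed limit or range.

ROBOT

A 7-joint arm with a two-finger parallel gripper is mounted at the origin on the work surface. World frame = base frame: x ahead of the robot, y to its left, z up, the work surface at z = 0. Lengths are in m, angles in rad, forces in N, time in s.
With the tool pointing down it reaches from about 0.425 to 0.925 m from the base axis. Payload 6.8 kg.
Tool frame: the origin (TCP) lies between the finger pads, 19 mm behind the fingertips; this is the grasp point; y points along the fingers, x is the direction in which the jaws open and shut, and the axes are right-handed (so a half turn about y gives the same grasp; the last joint's range is limited). The gripper opens to 85 mm and grips with 20 to 120 N. Pads are 22 mm wide; open, the fingers measure 114 mm over their backs; the gripper's body (76 mm by 85 mm) begins 54 mm behind the grasp point. The pads swing forward as they close: fully open they stand 13 mm farther back than shut.
Start: joints at [-1.329, 0.477, 0.022, 1.555, -0.011, 1.109, -0.083], TCP at [0.231, 0.634, 0.25] pointing down, gripper open.
Joint ranges: [-2.96, 2.96], [-0.34, 2.1], [-1.41, 1.46], [0.24, 2.44], [-1.37, 4.51], [0.17, 1.92], [-2.96, 2.96]. Speed limits (rad/s): [2.39, 2.39, 3.14, 3.14, 3.14, 3.14, 3.14].

INTERFACE

Orientations are given as a unit quaternion [w, x, y, z].
In Python, from station import bot, vision gives the robot as it stands.
- The arm moves only by the tool move_arm, never from a script. Its argument "rows" is a list of rows, each a list of 7 numbers: the shift along the tool's x, y, z in cm, then the turn, a rotation vector about the tool's x, y, z in degrees, then the opening, from 0 (shut) to 1 (fully open). A call has 1 to 12 rows; each row is the pose to reach, as a shift and turn from the pose measured when the call began, along the tool's axes at that moment; what a row does not reach only later rows make up. A row lasts 1/10 s, in which the tool goes at most 50 mm and 8.59 degrees, less where a joint would pass 70% of its speed; a pose out of reach is approached as far as the arm can. A call with a gripper value outside its range is refused whole. The fingers move at their own pace and stop on an object; "squeeze" is the grip in N (left out, the last holds). Time passes only in rows, so rows that repeat a pose let the fingers close. It gives the time, the measured TCP pose, the force and the opening at its end, in the units of the state.
- bot.get_obs(): the state, without advancing time (a new reading comes with each control period).
- vision.read_camera(name): name is "scene" or "top" or "wrist"; returns (picture, depth): 420x560x3 uint8, blue, green, red; 420x560 float32, m along the optical axis (not along the pixel's ray), 0 where there is no reading.
- vision.get_calibration(name): a dict with "K" (3x3 intrinsics, pixels), "T" (4x4, takes a point from camera to world coordinates). Camera axes: x right, y up, looking along -z (the intrinsics and any distortion apply to the point x, -y, -z); pixel columns grow to the right and rows downward; lengths in m; the calibration is good to about 2 mm. A picture is of the moment at which its call begins: read the wrist's pose just before it. get_calibration takes no time and is no camera call; for the wrist camera it gives the pose at the moment of the call.
- bot.hand_in(): hands the job in, once; it reports no verdict.
The state is a dict: "t": time; "q": joint angles; "joint_vel": joint speeds; "joint_torque": joint torques, N m; "eef_pos": TCP position; "tool_rot": TCP orientation; "contact_force": force on the tool from outside, world axes, zero at the start; "torque": the same for the moment, N m; "gripper_width": opening from 0.0 (shut) to 1.0 (fully open).
Only numpy, scipy, OpenCV 4.12 (cv2) and the standard library are available. Lean on these libraries where they do the work, as an engineer would, in place of code of your own. Each camera call takes 0.05 s, during which the arm holds its last target.

## Working session

There is one attempt and no reset: what is moved stays moved. The work goes in short steps, Python scripts to look and compute and a tool call to move; the robot and the scene stay as the last step left them, time stands still between calls to the robot, and variables do not carry over. Pictures are saved under pics/ and viewed, and the job is handed in when it is done.

Besides the shell and the picture viewer there is one more tool, called after "Call:" by a JSON object that holds its "api" and its "payload", one argument or row to a line. move_arm: Moves the arm, as the interface text tells. Its arguments: {"type":"object","properties":{"rows":{"type":"array","items":{"type":"array","items":{"type":"number"}}},"squeeze":{"type":"number"}},"required":["rows"]}

```bash
mkdir -p pics; ls
python3 - <<'E'
from station import bot, vision
import cv2
o=bot.get_obs()
print({k:o[k] for k in ("t","eef_pos","tool_rot","gripper_width","contact_force")})
for n in ("scene","top"):
    im,d=vision.read_camera(n); cv2.imwrite(f"pics/{n}0.png",im)
    import numpy as np; np.savez(f"{n}0.npz",im=im,d=d)
    c=vision.get_calibration(n); print(n,np.round(c["K"],1).tolist(),np.round(c["T"],3).tolist(),[k for k in c])
E
```

```text
pics
{'t': 0.0, 'eef_pos': array([0.23117064, 0.63359251, 0.24899262]), 'tool_rot': array([-0.5789621 ,  0.57980278,  0.40485633, -0.40586079]), 'gripper_width': 0.9993485003791412, 'contact_force': array([ 0.39756169,  0.14358919, -0.53721011])}
scene [[503.4, 0.0, 286.6], [0.0, 503.4, 208.4], [0.0, 0.0, 1.0]] [[0.054, -0.681, 0.73, 1.465], [0.998, 0.047, -0.03, -0.051], [-0.014, 0.73, 0.683, 0.858], [0.0, 0.0, 0.0, 1.0]] ['K', 'T']
top [[498.6, 0.0, 286.6], [0.0, 498.6, 207.5], [0.0, 0.0, 1.0]] [[-0.001, 0.994, -0.112, 0.485], [-1.0, -0.001, 0.0, -0.009], [-0.0, 0.112, 0.994, 1.437], [0.0, 0.0, 0.0, 1.0]] ['K', 'T']
```

View pics/scene0.png

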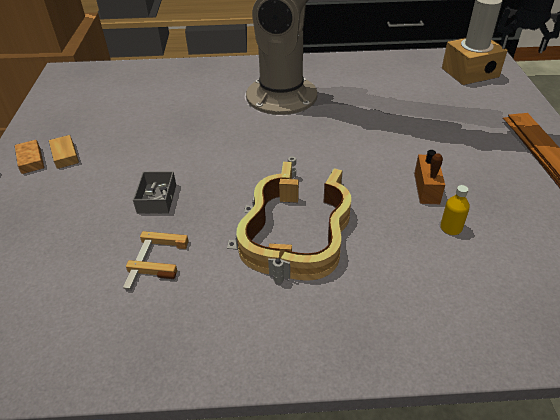

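View pics/top0.png

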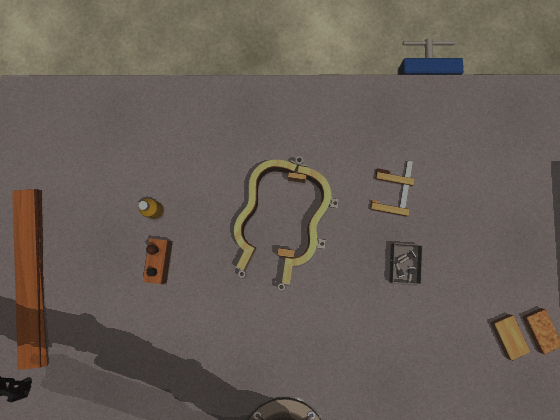

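The top view shows the mould: tail hinge near (299,160), fixed barrel near (281,287), loose ear near (242,270). The pin block is at (158,260), with its two knobs at (152,249) and (152,271). I'll zoom in next.

```bash
cat > h.py <<'E'
import numpy as np, cv2
from station import bot, vision
from scipy.spatial.transform import Rotation as R
def ray(n,u,v,cal=None):
    c=cal or vision.get_calibration(n);K,T=c["K"],c["T"]
    d=np.array([(u-K[0,2])/K[0,0],-(v-K[1,2])/K[1,1],-1.0])
    return T[:3,3],T[:3,:3]@d
def onz(n,u,v,z,cal=None):
    o,d=ray(n,u,v,cal); return o+d*(z-o[2])/d[2]
def proj(n,p,cal=None):
    c=cal or vision.get_calibration(n);K,T=c["K"],c["T"]
    q=T[:3,:3].T@(np.asarray(p,float)-T[:3,3]); return np.array([K[0,2]+K[0,0]*q[0]/-q[2],K[1,2]+K[1,1]*(-q[1])/-q[2]])
def cloud(n,im,d,cal=None):
    c=cal or vision.get_calibration(n);K,T=c["K"],c["T"]
    v,u=np.indices(d.shape); 
    P=np.stack([(u-K[0,2])/K[0,0]*d,-(v-K[1,2])/K[1,1]*d,-d],-1)
    return P@T[:3,:3].T+T[:3,3]
def tool():
    o=bot.get_obs();q=o["tool_rot"];return np.array(o["eef_pos"]),R.from_quat([q[1],q[2],q[3],q[0]]),o
def delta(p,Rt=None):
    """shift in tool axes cm, and rotvec deg"""
    P,r,o=tool(); s=r.inv().apply(np.asarray(p)-P)*100
    rv=np.zeros(3) if Rt is None else np.degrees((r.inv()*Rt).as_rotvec())
    return np.round(s,2),np.round(rv,2)
E
python3 - <<'E'
from h import *
z=np.load("top0.npz");im,d=z["im"],z["d"]
a=im[150:300,225:345];cv2.imwrite("pics/t_m.png",cv2.resize(a,None,fx=4,fy=4,interpolation=cv2.INTER_CUBIC))
a=im[190:300,125:195];cv2.imwrite("pics/t_b.png",cv2.resize(a,None,fx=5,fy=5,interpolation=cv2.INTER_CUBIC))
P=cloud("top",im,d)
for u,v in [(299,160),(281,287),(242,273),(152,249),(152,271),(160,265),(149,207),(300,320),(405,262)]: print(u,v,np.round(P[v,u],3))
p,r,o=tool();print(p,r.as_matrix().round(3))
E
```

```text
299 160 [ 0.772 -0.044  0.073]
281 287 [ 0.419  0.007 -0.006]
242 273 [0.459 0.118 0.   ]
152 249 [0.524 0.342 0.13 ]
152 271 [0.466 0.35  0.094]
160 265 [0.482 0.337 0.063]
149 207 [0.638 0.362 0.101]
300 320 [ 0.327 -0.047 -0.   ]
405 262 [ 0.49  -0.349 -0.004]
[0.23117539 0.6336546  0.24912295] [[ 0.343 -0.    -0.939]
 [ 0.939 -0.002  0.343]
 [-0.002 -1.    -0.   ]]
```

View pics/t_m.png

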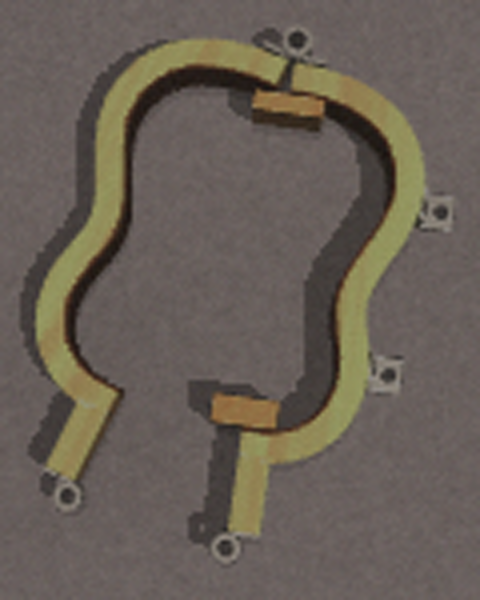

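View pics/t_b.png

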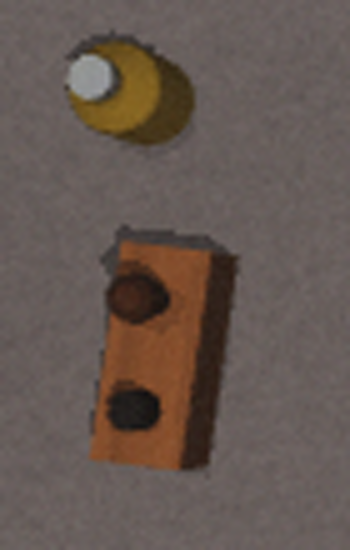

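Run:
```python
from h import *
z=np.load("top0.npz")
b=onz("top",281.4,287,.062); print("barrel",b.round(4))
for zz in (.054,.062,.073):
    h=onz("top",299.2,159.9,zz); print("hinge",zz,h.round(4),np.linalg.norm((h-b)[:2]))
h=onz("top",299.2,159.9,.062)
x=(h-b)[:2];x/=np.linalg.norm(x);y=np.array([-x[1],x[0]])
print("x",x,np.degrees(np.arctan2(x[1],x[0])))
l=onz("top",241.75,274,.044)[:2]-h[:2]; f=b[:2]-h[:2]
print("loose r",np.linalg.norm(l),"ang",np.arctan2(f[0]*l[1]-f[1]*l[0],f@l))
# loose ear outer face corners: zoomed (48,470) (75,400)
for u,v in [(48,470),(75,400),(72,480),(115,395)]:
    p=onz("top",225+u/4,150+v/4,.06)[:2]; print((p-b[:2])@x,(p-b[:2])@y,p.round(4))
im=z["im"]
for n,uv,zz in [("pintop",(151.8,271.2),.096),("awltop",(152,249),.132)]: print(n,onz("top",*uv,zz).round(4))
c=[onz("top",125+u/5,190+v/5,.064)[:2] for u,v in [(120,241),(211,250),(181,468),(90,459)]]
print(np.round(c,4),np.mean(c,0)); a=(c[0]+c[1])/2-(c[2]+c[3])/2; print(a,np.linalg.norm(a),np.degrees(np.arctan2(a[1],a[0])))
cen=np.mean(c,0); a/=np.linalg.norm(a); print("pin by block",cen-.03*a)
```

```text
barrel [0.4222 0.005  0.062 ]
hinge 0.054 [ 0.7762 -0.0453  0.054 ] 0.3576100598118259
hinge 0.062 [ 0.7746 -0.045   0.062 ] 0.35591494522076544
hinge 0.073 [ 0.7722 -0.0448  0.073 ] 0.35358416698877887
x [ 0.99008207 -0.14049021] -8.076213716909523
loose r 0.3555074413881973 ang -0.32587525124631767
0.035300130312891906 0.12797508309794453 [0.4751 0.1267]
0.08517183508419804 0.11675759808920969 [0.5229 0.1086]
0.030862551403849026 0.1106718911531366 [0.4683 0.1102]
0.09239508051935014 0.09000212289323442 [0.5263 0.0811]
pintop [0.4659 0.3504 0.096 ]
awltop [0.5239 0.3418 0.132 ]
[[0.5555 0.3692]
 [0.5505 0.319 ]
 [0.4319 0.3324]
 [0.4368 0.3821]] [0.49367162 0.35068806]
[ 0.11867952 -0.01308606] 0.11939880170658462 -6.292231970991258
pin by block [0.46385235 0.35397605]
```

```bash
cat >> h.py <<'E'
B=np.array([.4222,.005]);TH=np.radians(-8.08)
MX=np.array([np.cos(TH),np.sin(TH)]);MY=np.array([-MX[1],MX[0]])
def m2w(x,y,z): return np.r_[B+x*MX+y*MY,z]
def w2m(p): p=np.asarray(p);q=p[:2]-B;return np.array([q@MX,q@MY,p[2]])
def ori(ang):
    """tool y down, tool x horizontal at world heading ang deg"""
    a=np.radians(ang);x=np.array([np.cos(a),np.sin(a),0]);y=np.array([0,0,-1.]);return R.from_matrix(np.c_[x,y,np.cross(x,y)])
def arc(th,gap,z):
    c,s=np.cos(th),np.sin(th);v=(-.319,.022+.0145+gap)
    return m2w(.355+v[0]*c+v[1]*s,-v[0]*s+v[1]*c,z)
E
python3 - <<'E'
from h import *
O=ori(81.92)
p=arc(.326,.035,.2);print(p,delta(p,O))
E
```

```text
[0.52102809 0.16256929 0.2       ] (array([-34.31,   4.97, -43.37]), array([ -0.  , -11.96,  -0.09]))
```

Call:
{"api": "move_arm", "payload": {
  "rows": [
    [-34.3,5,-43.4,0,-12,0,0],
    [-34.3,5,-43.4,0,-12,0,0],
    [-34.3,5,-43.4,0,-12,0,0],
    [-34.3,5,-43.4,0,-12,0,0],
    [-34.3,5,-43.4,0,-12,0,0],
    [-34.3,5,-43.4,0,-12,0,0],
    [-34.3,5,-43.4,0,-12,0,0],
    [-34.3,5,-43.4,0,-12,0,0],
    [-34.3,5,-43.4,0,-12,0,0],
    [-34.3,5,-43.4,0,-12,0,0],
    [-34.3,5,-43.4,0,-12,0,0],
    [-34.3,5,-43.4,0,-12,0,0]
  ]
}}

```text
t: 1.3
eef_pos: [0.5238, 0.1551, 0.1992]
tool_rot: [-0.535, 0.538, 0.46, -0.462]
contact_force: [0.1, -0.4, 0.2]
gripper_width: -0.002
```

Run:
```python
from h import *
p,r,o=tool();print(p,o["t"],o["gripper_width"],r.as_matrix().round(3).tolist(),o["contact_force"])
print(delta(arc(.326,.035,.2),ori(81.92)),delta(arc(.326,.035,.045),ori(81.92)))
im,d=vision.read_camera("wrist");cv2.imwrite("pics/w1.png",im)
```

```text
[0.52381617 0.15507771 0.19918529] 1.3 -0.001886249166259205 [[0.15, 0.0, -0.989], [0.989, -0.005, 0.15], [-0.005, -1.0, -0.001]] [ 0.08301257 -0.35757768  0.16377292]
(array([ 0.7 , -0.09,  0.39]), array([ 0.04, -0.54, -0.29])) (array([ 0.78, 15.41,  0.4 ]), array([ 0.04, -0.54, -0.29]))
```

View pics/w1.png

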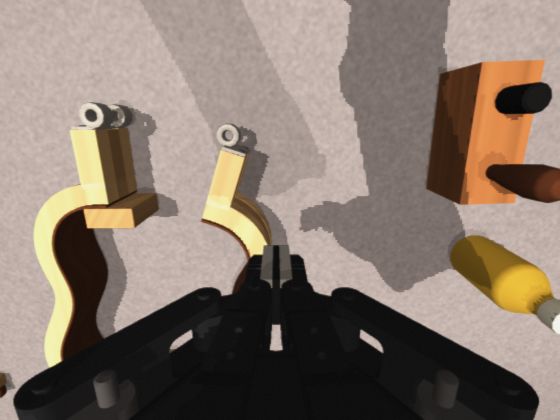

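Run:
```python
from h import *
print("barrel",onz("wrist",92,116,.062), "loose ring",onz("wrist",229,135,.044), "exp", m2w(.355-.355*np.cos(.326),.355*np.sin(.326),.044))
print("knob",onz("wrist",537,97,.096))
for z in (.026,.06): print(proj("wrist",arc(.326,.035,z)),proj("wrist",arc(.326,.0,z)),proj("wrist",arc(.326,-.0145,z)))
```

```text
barrel [0.42261911 0.0113377  0.062     ] loose ring [0.45625472 0.12227847 0.044     ] exp [0.45669181 0.1149343  0.044     ]
knob [0.46165514 0.35985847 0.096     ]
[281.12601996 190.80375955] [249.32532511 180.55480569] [235.96340794 176.2484321 ]
[281.62768929 199.33791941] [246.01015452 187.95275681] [231.01915003 183.16087481]
```

Run:
```python
from h import *
print(tool()[0],delta(arc(.326,.035,.045),ori(81.92)))
im,d=vision.read_camera("wrist")
cv2.imwrite("pics/w2.png",im)
g=cv2.cvtColor(im,cv2.COLOR_BGR2GRAY)
cv2.imwrite("pics/w2z.png",cv2.resize(im[80:160,50:260],None,fx=3.8,fy=3.8,interpolation=cv2.INTER_CUBIC))
```

```text
[0.52291373 0.15752909 0.19918845] (array([ 0.53, 15.42,  0.26]), array([-0.  , -0.41, -0.22]))
```

View pics/w2z.png

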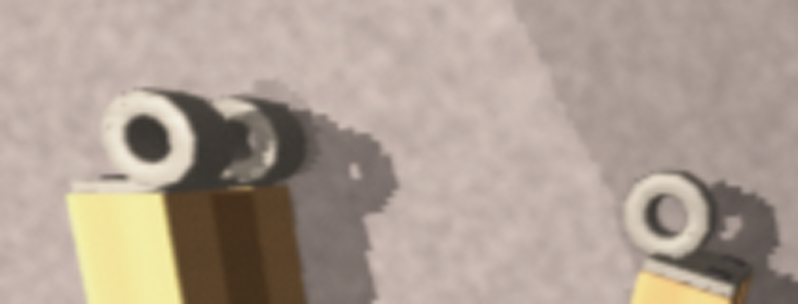

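Call:
{"api": "move_arm", "payload": {
  "rows": [
    [0.5,4,0.25,0,-0.4,-0.2,0],
    [0.5,8,0.25,0,-0.4,-0.2,0],
    [0.5,12,0.25,0,-0.4,-0.2,0],
    [0.5,15.2,0.25,0,-0.4,-0.2,0],
    [0.5,15.4,0.25,0,-0.4,-0.2,0],
    [0.5,15.4,0.25,0,-0.4,-0.2,0]
  ]
}}

```text
t: 2.0
eef_pos: [0.5191, 0.1669, 0.0453]
tool_rot: [0.534, -0.532, -0.465, 0.465]
contact_force: [0.2, 0.1, 0.8]
gripper_width: 0.005
```

Run:
```python
from h import *
print(tool()[0],tool()[2]["contact_force"], arc(.326,.035,.045))
print("barrel",onz("wrist",89.5,115.8,.062))
O=ori(81.92)
for th,g in [(.326,.005),(.28,0),(.2,0),(.15,0),(.1,0),(.05,0),(0.0,0),(0,-.004)]: print(th,g,delta(arc(th,g,.045),O))
im,d=vision.read_camera("wrist")
cv2.imwrite("pics/w3.png",im)
```

```text
[0.51905327 0.16685132 0.04527087] [0.24056536 0.12723358 0.83563421] [0.52102809 0.16256929 0.045     ]
barrel [0.43459307 0.11120084 0.062     ]
0.326 0.005 (array([-3.23,  0.03,  0.72]), array([-0.13,  0.31,  0.04]))
0.28 0 (array([-5.05,  0.03,  1.49]), array([-0.13,  0.31,  0.04]))
0.2 0 (array([-7.46,  0.03,  2.39]), array([-0.13,  0.31,  0.04]))
0.15 0 (array([-8.99,  0.03,  2.86]), array([-0.13,  0.31,  0.04]))
0.1 0 (array([-10.55,   0.03,   3.25]), array([-0.13,  0.31,  0.04]))
0.05 0 (array([-12.13,   0.03,   3.56]), array([-0.13,  0.31,  0.04]))
0.0 0 (array([-13.72,   0.03,   3.79]), array([-0.13,  0.31,  0.04]))
0 -0.004 (array([-14.12,   0.02,   3.79]), array([-0.13,  0.31,  0.04]))
```

View pics/w3.png

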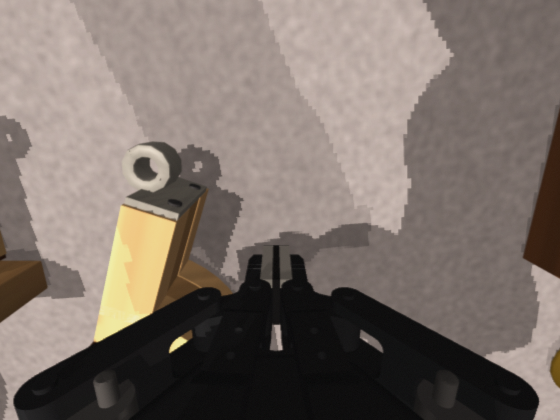

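The wrist view shows the closed fingers (276,260) clear on the outer side of the loose ear (150–200,250). Next I push along the arc.

Call:
{"api": "move_arm", "payload": {
  "rows": [
    [-1.6,0,0.4,0,0.3,0,0],
    [-3.2,0,0.8,0,0.3,0,0],
    [-4.2,0,1.2,0,0.3,0,0],
    [-5.2,0,1.6,0,0.3,0,0],
    [-6.2,0,2.0,0,0.3,0,0],
    [-7.2,0,2.3,0,0.3,0,0],
    [-8.2,0,2.6,0,0.3,0,0],
    [-9.2,0,2.9,0,0.3,0,0],
    [-10.2,0,3.2,0,0.3,0,0],
    [-11.2,0,3.4,0,0.3,0,0],
    [-12.2,0,3.6,0,0.3,0,0]
  ]
}}

```text
t: 3.15
eef_pos: [0.4676, 0.0501, 0.0461]
tool_rot: [0.535, -0.534, -0.464, 0.463]
contact_force: [-0.5, 0.6, -0.1]
gripper_width: -0.002
```

Run:
```python
from h import *
p,r,o=tool();print(p,o["contact_force"],w2m(p),o["t"])
O=ori(81.92)
for th,g in [(0.0,0),(0,-.004)]: print(th,g,delta(arc(th,g,.045),O))
im,d=vision.read_camera("top")
cv2.imwrite("pics/t4.png",cv2.resize(im[150:310,215:345],None,fx=3.7,fy=3.7,interpolation=cv2.INTER_CUBIC))
```

```text
[0.46761907 0.05009975 0.04610724] [-0.49847029  0.61335772 -0.1314047 ] [0.03862916 0.05103594 0.04610724] 3.15
0.0 0 (array([-1.45,  0.11,  0.26]), array([-0.01, -0.02,  0.11]))
0 -0.004 (array([-1.85,  0.11,  0.26]), array([-0.01, -0.02,  0.11]))
```

View pics/t4.png

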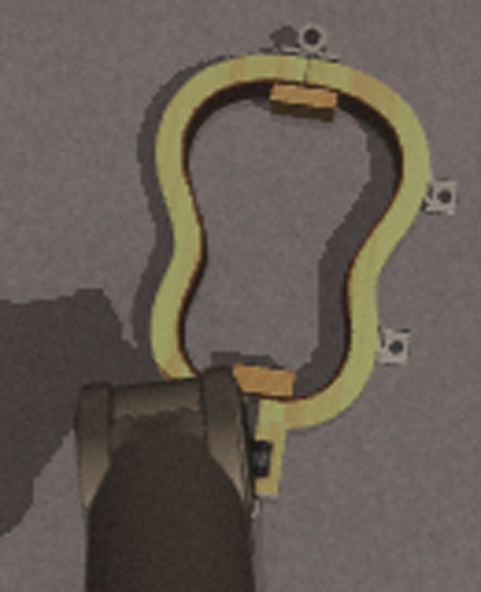

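Call:
{"api": "move_arm", "payload": {
  "rows": [
    [-0.5,0.1,0.2,0,0,0,0],
    [-1.0,0.1,0.25,0,0,0,0],
    [-1.4,0.1,0.25,0,0,0,0],
    [-1.6,0.1,0.25,0,0,0,0],
    [-1.6,0.1,0.25,0,0,0,0],
    [-1.6,0.1,0.25,0,0,0,0]
  ]
}}

```text
t: 3.8
eef_pos: [0.4624, 0.0386, 0.0449]
tool_rot: [0.535, -0.531, -0.466, 0.463]
contact_force: [1.6, 20.5, -4.5]
gripper_width: 0.001
```

Call:
{"api": "move_arm", "payload": {
  "rows": [
    [0,0,0,0,0,0,0],
    [0,0,0,0,0,0,0],
    [-0.1,0,0,0,0,0,0],
    [-0.1,0,0,0,0,0,0]
  ]
}}

```text
t: 4.2
eef_pos: [0.4621, 0.0389, 0.0448]
tool_rot: [0.535, -0.531, -0.466, 0.463]
contact_force: [0.6, 7.8, -2.4]
gripper_width: -0.003
```

Run:
```python
from h import *
p,r,o=tool();print(p,o["contact_force"],w2m(p),o["t"])
im,d=vision.read_camera("wrist")
cv2.imwrite("pics/w5.png",im)
```

```text
[0.46205606 0.03890225 0.04480833] [ 0.61360215  7.83125803 -2.35918662] [0.03469525 0.03916769 0.04480833] 4.2
```

View pics/w5.png

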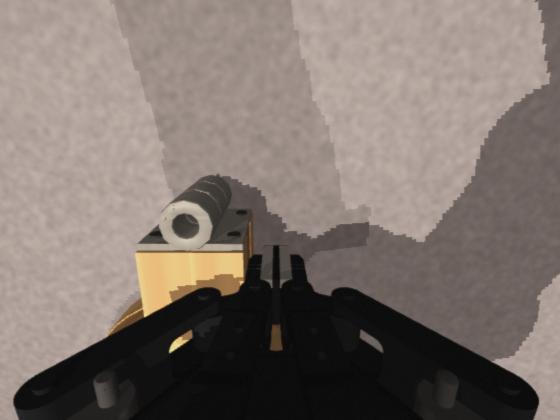

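The wrist view shows the mould shut, with the three rings lined up at (187,224). I'll back off, lift, open and go above the pin.

Call:
{"api": "move_arm", "payload": {
  "rows": [
    [1.5,0,0,0,0,0,0],
    [1.5,-4,0,0,0,0,0.3],
    [1.5,-9,0,0,0,0,0.5],
    [1.5,-14,0,0,0,0,1],
    [1.5,-16,0,0,0,0,1],
    [1.5,-16,0,0,0,0,1],
    [1.5,-16,0,0,0,0,1],
    [1.5,-16,0,0,0,0,1]
  ]
}}

```text
t: 5.05
eef_pos: [0.4631, 0.0519, 0.2035]
tool_rot: [0.536, -0.53, -0.465, 0.464]
contact_force: [0.1, 0.7, 0.5]
gripper_width: 1.001
```

Run:
```python
from h import *
p,r,o=tool();print(p,w2m(p),o["t"],o["contact_force"])
cal=vision.get_calibration("wrist")
im,d=vision.read_camera("wrist")
cv2.imwrite("pics/w6.png",im)
g=cv2.medianBlur(cv2.cvtColor(im,cv2.COLOR_BGR2GRAY),3)
im2,d2=vision.read_camera("top"); cv2.imwrite("pics/t6.png",cv2.resize(im2[150:310,215:345],None,fx=3.7,fy=3.7,interpolation=cv2.INTER_CUBIC))
np.savez("w6.npz",im=im,K=cal["K"],T=cal["T"],d=d)
print(tool()[0])
```

```text
[0.46311534 0.05188001 0.20352404] [0.03391992 0.05216551 0.20352404] 5.05 [0.05561259 0.72348168 0.45555764]
[0.4632177  0.05208885 0.20344249]
```

View pics/w6.png

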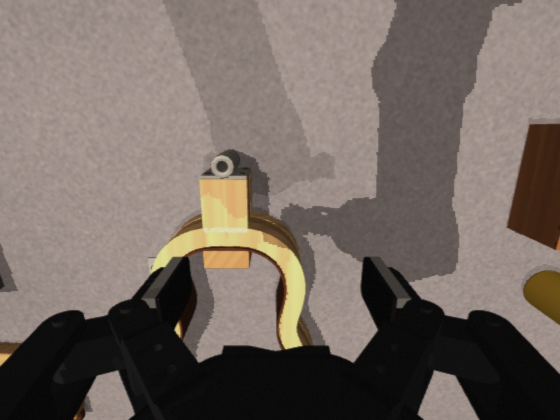

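View pics/t6.png

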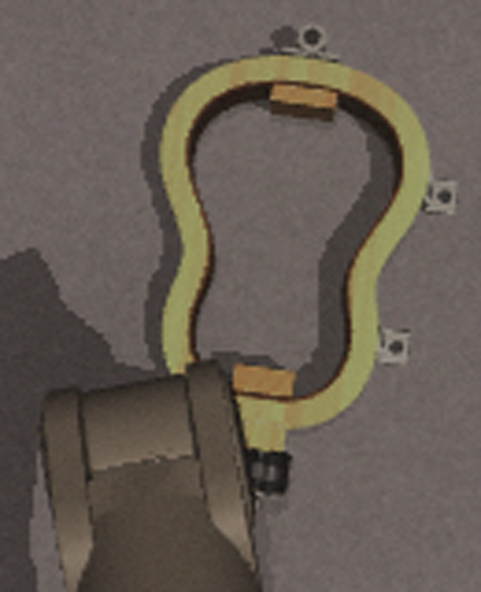

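Run:
```python
from h import *
z=np.load("w6.npz");cal=dict(K=z["K"],T=z["T"]);im=z["im"]
a=cv2.resize(im[140:280,180:300],None,fx=5,fy=4,interpolation=cv2.INTER_CUBIC);cv2.imwrite("pics/w6z.png",a)
print("barrel",onz("wrist",222,166,.062,cal))
g=im[145:185,205:240].max(2); 
dk=((g<60)*255).astype(np.uint8);print(cv2.connectedComponentsWithStats(dk)[2:])
print(delta([.465,.351,.2],ori(82.9)))
```

```text
barrel [0.42238946 0.00830355 0.062     ]
(array([[   0,    0,   35,   40, 1193],
       [  23,    6,   12,   23,  140],
       [  12,   17,    9,    9,   52],
       [  18,   24,    1,    1,    1],
       [   0,   27,    7,    3,   14]], dtype=int32), array([[15.66387259, 19.72757754],
       [30.12142857, 16.40714286],
       [16.05769231, 20.28846154],
       [18.        , 24.        ],
       [ 3.07142857, 27.78571429]]))
(array([29.63,  0.54,  3.89]), array([-0.25, -0.73,  0.35]))
```

View pics/w6z.png

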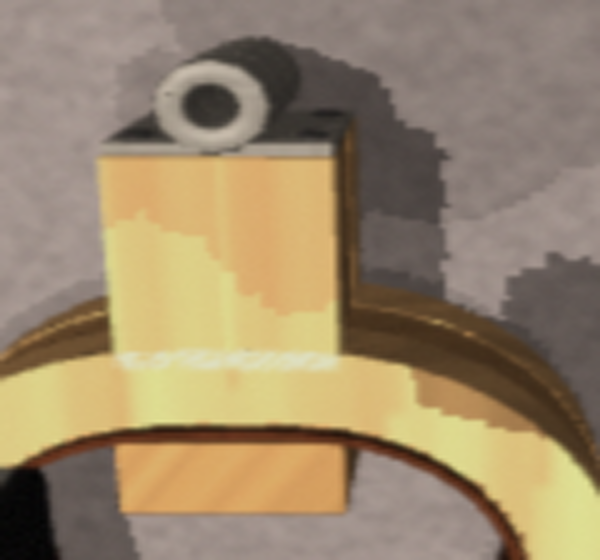

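Call:
{"api": "move_arm", "payload": {
  "rows": [
    [29.6,0.5,3.9,-0.2,-0.7,0.3,1],
    [29.6,0.5,3.9,-0.2,-0.7,0.3,1],
    [29.6,0.5,3.9,-0.2,-0.7,0.3,1],
    [29.6,0.5,3.9,-0.2,-0.7,0.3,1],
    [29.6,0.5,3.9,-0.2,-0.7,0.3,1],
    [29.6,0.5,3.9,-0.2,-0.7,0.3,1],
    [29.6,0.5,3.9,-0.2,-0.7,0.3,1],
    [29.6,0.5,3.9,-0.2,-0.7,0.3,1],
    [29.6,0.5,3.9,-0.2,-0.7,0.3,1],
    [29.6,0.5,3.9,-0.2,-0.7,0.3,1],
    [29.6,0.5,3.9,-0.2,-0.7,0.3,1]
  ]
}}

```text
t: 6.25
eef_pos: [0.4653, 0.3492, 0.2005]
tool_rot: [0.531, -0.53, -0.467, 0.467]
contact_force: [-0.1, -1.3, 0.9]
gripper_width: 1.001
```

Run:
```python
from h import *
p,r,o=tool();print(p,o["t"])
cal=vision.get_calibration("wrist")
im,d=vision.read_camera("wrist")
cv2.imwrite("pics/w7.png",im)
np.savez("w7.npz",im=im,K=cal["K"],T=cal["T"],d=d)
print(tool()[0])
im2,d2=vision.read_camera("top"); np.savez("t7.npz",im=im2)
cv2.imwrite("pics/t7.png",cv2.resize(im2[150:310,215:345],None,fx=3.7,fy=3.7,interpolation=cv2.INTER_CUBIC))
```

```text
[0.46531939 0.34920312 0.20045161] 6.25
[0.46529543 0.34952273 0.20055603]
```

View pics/w7.png

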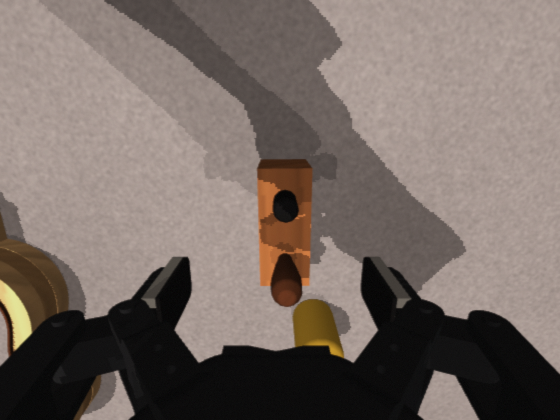

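View pics/t7.png

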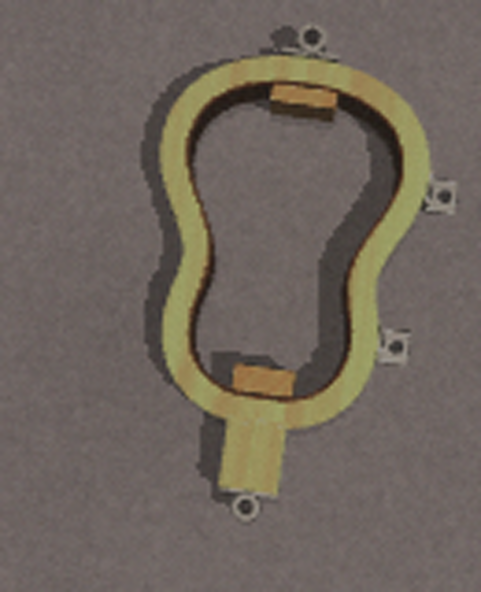

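Run:
```python
from h import *
z=np.load("w7.npz");cal=dict(K=z["K"],T=z["T"]);im=z["im"]
print(cal["T"].round(3).tolist())
a=cv2.resize(im[150:315,240:330],None,fx=5,fy=3.6,interpolation=cv2.INTER_CUBIC)
g=im[185:230,262:310];dk=((g.max(2)<55)*255).astype(np.uint8)
n,l,s,c=cv2.connectedComponentsWithStats(dk);k=1+s[1:,4].argmax();print(s[k],c[k]+[262,185])
# predicted blob centroid for pin at p: mean of hull of circle projections
def cen(x,y):
    pts=[proj("wrist",(x+.011*np.cos(t),y+.011*np.sin(t),zz),cal) for zz in (.066,.096) for t in np.linspace(0,6.28,24)]
    h=cv2.convexHull(np.float32(pts));m=cv2.moments(h);return np.array([m["m10"]/m["m00"],m["m01"]/m["m00"]]),cv2.boundingRect(h)
from scipy.optimize import least_squares
obs=c[k]+[262,185]
s_=least_squares(lambda p:cen(*p)[0]-obs,[.465,.351],x_scale=.01,diff_step=1e-3);print(s_.x,cen(*s_.x))
# top cam same
t=np.load("top0.npz")["im"];g=t[255:285,138:168];print(g[10:22:2,8:22:2].max(2))
```

```text
[[0.127, -0.95, -0.285, 0.391], [0.992, 0.121, 0.036, 0.358], [0.001, -0.288, 0.958, 0.326], [0.0, 0.0, 0.0, 1.0]]
[ 11   5  26  32 644] [285.1863354  205.93322981]
[0.46331729 0.35747962] (array([285.18633603, 205.93322958]), (272, 188, 27, 35))
[[133 118 118 126 132 130 134]
 [132  76  81  81 127 130 132]
 [ 91  31  35  32  25  63 135]
 [103  37  33  38  27  27 133]
 [ 82  34  35  36  28  37 137]
 [126  49  39  30  40 112 136]]
```

Run:
```python
from h import *
print(delta([.4645,.354,.087],ori(83.3)))
z=np.load("scene0.npz")["im"]
cv2.imwrite("pics/s0z.png",cv2.resize(z[140:220,400:480],None,fx=7,fy=7,interpolation=cv2.INTER_CUBIC))
cv2.imwrite("pics/s0m.png",cv2.resize(z[145:290,225:360],None,fx=4,fy=4,interpolation=cv2.INTER_CUBIC))
for y in (.3504,.3575): print(proj("scene",(.4645,y,.096)),proj("scene",(.4645,y,.064)))
for y in (.005,.0085): print(proj("scene",(.4222,y,.062)))
print(proj("scene",(.49367,.35068,.064)))
```

```text
(array([ 0.4 , 11.36,  0.12]), array([-0.04, -0.51,  0.05]))
[428.86213831 150.74848226] [426.61279053 160.88650564]
[431.66281123 150.62509243] [429.36621169 160.76350639]
[290.5363683  157.40110309]
[291.88236372 157.34175668]
[429.71525102 168.00016313]
```

View pics/s0z.png

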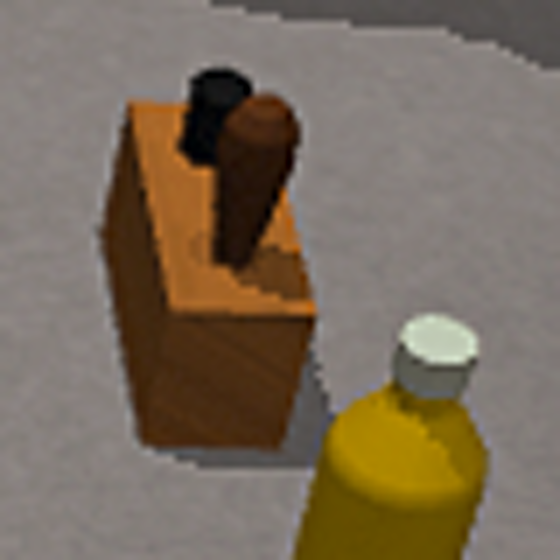

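View pics/s0m.png

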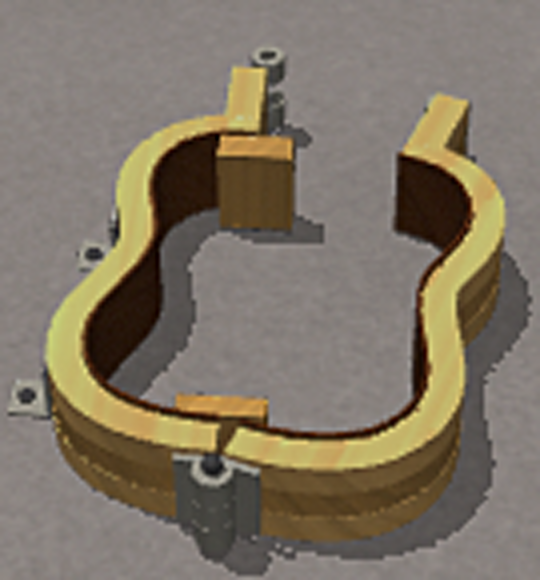

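Scene and wrist views agree on pin y≈0.356 and barrel y≈0.008. The top camera reads about 4 mm lower, so I'll use the first two.

Call:
{"api": "move_arm", "payload": {
  "rows": [
    [0.6,3,0.1,0,-0.5,0,1],
    [0.6,6,0.1,0,-0.5,0,1],
    [0.6,9,0.1,0,-0.5,0,1],
    [0.6,11,0.1,0,-0.5,0,1],
    [0.6,11.4,0.1,0,-0.5,0,1],
    [0.6,11.4,0.1,0,-0.5,0,1],
    [0.6,11.4,0.1,0,-0.5,0,1]
  ]
}}

```text
t: 7.05
eef_pos: [0.4657, 0.3565, 0.0879]
tool_rot: [0.529, -0.528, -0.471, 0.469]
contact_force: [-1.4, 0.2, -0.2]
gripper_width: 0.997
```

Run:
```python
from h import *
p,r,o=tool();print(p,o["t"],o["contact_force"],r.as_matrix().round(3).tolist())
im,d=vision.read_camera("wrist");cv2.imwrite("pics/w8.png",im)
```

```text
[0.46569385 0.35645938 0.08787569] 7.05 [-1.36507637  0.15621562 -0.19705842] [[0.117, 0.001, -0.993], [0.993, 0.002, 0.117], [0.002, -1.0, -0.001]]
```

View pics/w8.png

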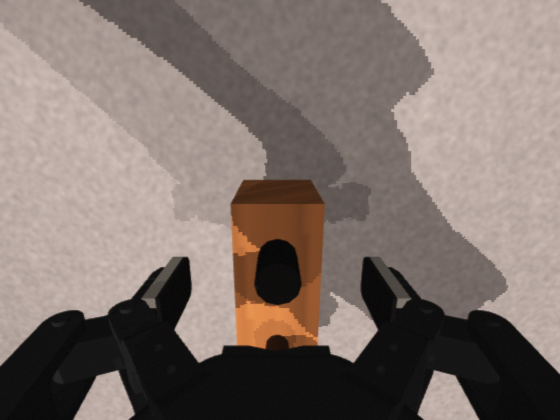

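Call:
{"api": "move_arm", "payload": {
  "rows": [
    [0,0,0,0,0,0,0.3],
    [0,0,0,0,0,0,0.2],
    [0,0,0,0,0,0,0],
    [0,0,0,0,0,0,0],
    [0,0,0,0,0,0,0],
    [0,0,0,0,0,0,0],
    [0,0,0,0,0,0,0],
    [0,0,0,0,0,0,0]
  ],
  "squeeze": 50
}}

```text
t: 7.9
eef_pos: [0.4659, 0.3567, 0.0883]
tool_rot: [0.529, -0.528, -0.471, 0.469]
contact_force: [0.3, -0.8, 3.4]
gripper_width: 0.238
```

Run:
```python
from h import *
p,r,o=tool();print(p,o["t"],o["contact_force"],o["torque"],o["gripper_width"],r.as_matrix().round(3).tolist())
im,d=vision.read_camera("wrist");cv2.imwrite("pics/w9.png",im)
```

```text
[0.46591091 0.35668054 0.0882833 ] 7.9 [ 0.32715485 -0.8002681   3.41744879] [-0.1587915   0.08110437 -0.02783794] 0.23846323169065614 [[0.117, 0.002, -0.993], [0.993, 0.003, 0.117], [0.003, -1.0, -0.001]]
```

View pics/w9.png

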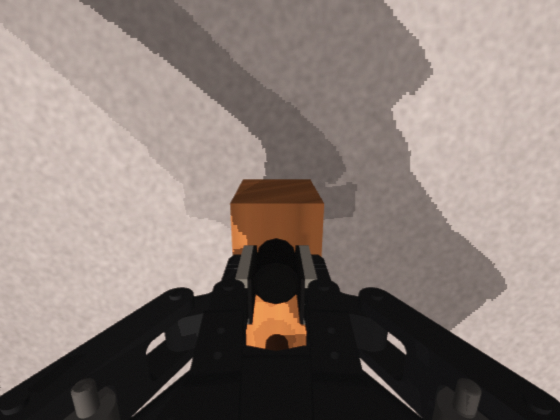

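Call:
{"api": "move_arm", "payload": {
  "rows": [
    [0,-2,0,0,0,0,0],
    [0,-4,0,0,0,0,0],
    [0,-6,0,0,0,0,0],
    [0,-9,0,0,0,0,0],
    [0,-12,0,0,0,0,0],
    [0,-12,0,0,0,0,0],
    [0,-12,0,0,0,0,0]
  ]
}}

```text
t: 8.65
eef_pos: [0.4657, 0.3563, 0.2083]
tool_rot: [0.529, -0.528, -0.471, 0.469]
contact_force: [-0.6, -0.1, -1.7]
gripper_width: 0.242
```

Run:
```python
from h import *
p,r,o=tool();print(p,o["t"],o["contact_force"],o["gripper_width"])
cal=vision.get_calibration("wrist")
im,d=vision.read_camera("wrist");cv2.imwrite("pics/w10.png",im)
print(delta([.425,.0075,.2],ori(82.5)))
```

```text
[0.4656678  0.35632957 0.20828577] 8.65 [-0.59214507 -0.13251385 -1.65212811] 0.24189117395818055
(array([-35.07,   0.66,  -0.09]), array([0.01, 0.78, 0.11]))
```

View pics/w10.png

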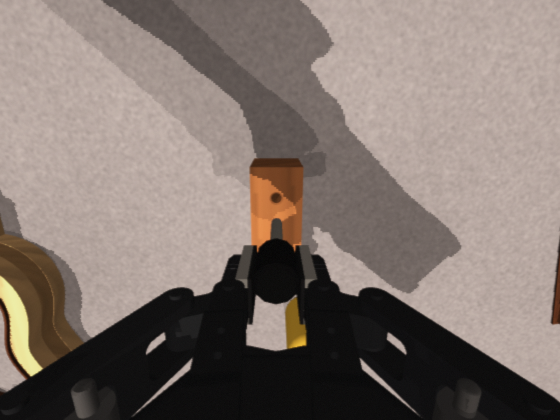

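The pin is out and hangs above its empty hole at (276,198). At the same height over the barrel, the mouth should appear at that same pixel.

Call:
{"api": "move_arm", "payload": {
  "rows": [
    [-35.1,0,-0.1,0,0.8,0,0],
    [-35.1,0,-0.1,0,0.8,0,0],
    [-35.1,0,-0.1,0,0.8,0,0],
    [-35.1,0,-0.1,0,0.8,0,0],
    [-35.1,0,-0.1,0,0.8,0,0],
    [-35.1,0,-0.1,0,0.8,0,0],
    [-35.1,0,-0.1,0,0.8,0,0],
    [-35.1,0,-0.1,0,0.8,0,0],
    [-35.1,0,-0.1,0,0.8,0,0],
    [-35.1,0,-0.1,0,0.8,0,0],
    [-35.1,0,-0.1,0,0.8,0,0],
    [-35.1,0,-0.1,0,0.8,0,0]
  ]
}}

```text
t: 9.9
eef_pos: [0.4252, 0.0084, 0.2064]
tool_rot: [0.532, -0.531, -0.467, 0.466]
contact_force: [-0.5, 0.2, -0.4]
gripper_width: 0.239
```

Call:
{"api": "move_arm", "payload": {
  "rows": [
    [0,0,0,0,0,0,0],
    [0,0,0,0,0,0,0]
  ]
}}

```text
t: 10.1
eef_pos: [0.4252, 0.009, 0.2063]
tool_rot: [0.531, -0.53, -0.468, 0.467]
contact_force: [0.3, -0.1, -0.6]
gripper_width: 0.239
```

Run:
```python
from h import *
p,r,o=tool();print(p,o["t"],r.as_matrix().round(3).tolist(),o["gripper_width"])
im,d=vision.read_camera("wrist");np.savez("w11.npz",im=im)
a=cv2.imread("pics/w10.png")
cv2.imwrite("pics/w11.png",np.hstack([cv2.resize(x[150:250,230:330],None,fx=4,fy=4,interpolation=cv2.INTER_CUBIC) for x in (a,im)]))
```

```text
[0.42523978 0.00898589 0.20630758] 10.1 [[0.127, -0.0, -0.992], [0.992, 0.002, 0.127], [0.002, -1.0, 0.0]] 0.23925212806121662
```

View pics/w11.png

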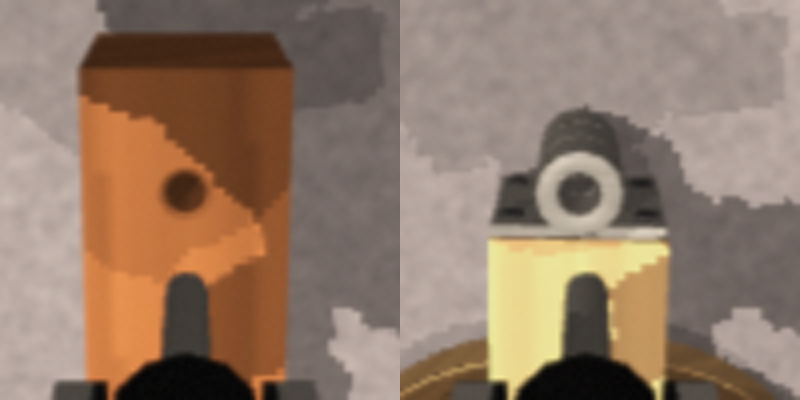

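Call:
{"api": "move_arm", "payload": {
  "rows": [
    [-0.1,2,0,0,0,0,0],
    [-0.1,4,0,0,0,0,0],
    [-0.1,5.5,0,0,0,0,0],
    [-0.1,5.9,0,0,0,0,0],
    [-0.1,5.9,0,0,0,0,0],
    [-0.1,5.9,0,0,0,0,0]
  ]
}}

```text
t: 10.75
eef_pos: [0.4256, 0.008, 0.1479]
tool_rot: [0.531, -0.531, -0.468, 0.466]
contact_force: [0.1, 0.0, -0.4]
gripper_width: 0.237
```

Run:
```python
from h import *
p,r,o=tool();print(p,o["t"],r.as_matrix().round(3).tolist(),o["contact_force"])
im,d=vision.read_camera("wrist");im2,_=vision.read_camera("scene")
cv2.imwrite("pics/w12.png",np.hstack([cv2.resize(im[180:280,230:330],None,fx=4,fy=4,interpolation=cv2.INTER_CUBIC),cv2.resize(im2[120:220,240:340],None,fx=4,fy=4,interpolation=cv2.INTER_CUBIC)]))
print(delta([.4255,.0083,.142]))
```

```text
[0.42558984 0.00798199 0.14794123] 10.75 [[0.128, 0.001, -0.992], [0.992, 0.002, 0.128], [0.002, -1.0, -0.001]] [ 0.11421746  0.01963496 -0.42721083]
(array([0.02, 0.61, 0.02]), array([0., 0., 0.]))
```

View pics/w12.png

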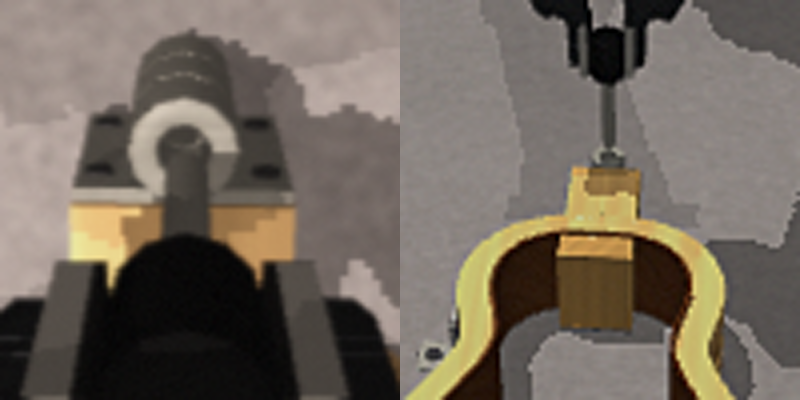

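Call:
{"api": "move_arm", "payload": {
  "rows": [
    [0,0.6,0,0,0,0,0],
    [0,1.1,0,0,0,0,0],
    [0,1.6,0,0,0,0,0],
    [0,2.1,0,0,0,0,0],
    [0,2.1,0,0,0,0,0]
  ]
}}

```text
t: 11.35
eef_pos: [0.4251, 0.008, 0.1263]
tool_rot: [0.531, -0.53, -0.467, 0.467]
contact_force: [0.4, 0.7, -0.6]
gripper_width: 0.239
```

Call:
{"api": "move_arm", "payload": {
  "rows": [
    [0,0.7,0,0,0,0,0],
    [0,1.4,0,0,0,0,0],
    [0,2.1,0,0,0,0,0],
    [0,2.8,0,0,0,0,0],
    [0,3.5,0,0,0,0,0],
    [0,3.9,0,0,0,0,0],
    [0,4.1,0,0,0,0,0],
    [0,4.1,0,0,0,0,0]
  ]
}}

```text
t: 12.15
eef_pos: [0.425, 0.008, 0.0862]
tool_rot: [0.532, -0.53, -0.467, 0.467]
contact_force: [-6.7, -0.9, 21.1]
gripper_width: 0.241
```

Call:
{"api": "move_arm", "payload": {
  "rows": [
    [0,0.1,0,0,0,0,0],
    [0,0.1,0,0,0,0,0],
    [0,0.1,0,0,0,0,0]
  ]
}}

```text
t: 12.45
eef_pos: [0.4249, 0.008, 0.0862]
tool_rot: [0.532, -0.53, -0.467, 0.467]
contact_force: [-6.7, -0.3, 20.7]
gripper_width: 0.238
```

Run:
```python
from h import *
p,r,o=tool();print(p,o["t"],o["contact_force"],o["gripper_width"])
im,d=vision.read_camera("wrist");im2,_=vision.read_camera("scene")
cv2.imwrite("pics/w13.png",np.hstack([cv2.resize(im[180:280,230:330],None,fx=4,fy=4,interpolation=cv2.INTER_CUBIC),cv2.resize(im2[120:220,240:340],None,fx=4,fy=4,interpolation=cv2.INTER_CUBIC)]))
```

```text
[0.42491948 0.00798124 0.08624172] 12.45 [-6.6957235  -0.27932481 20.69377676] 0.23805985007857575
```

View pics/w13.png

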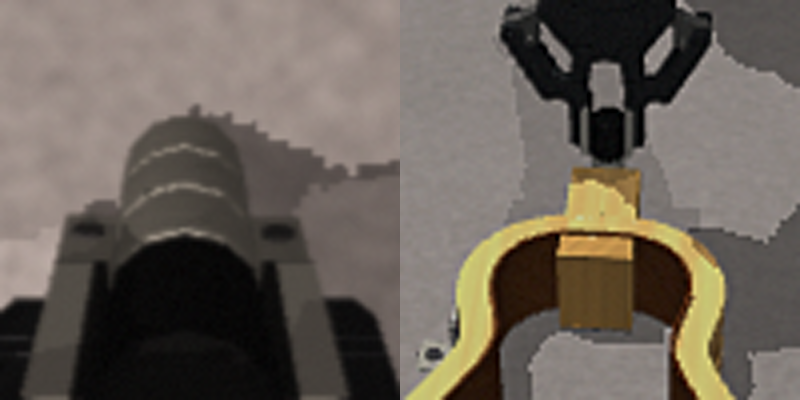

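Call:
{"api": "move_arm", "payload": {
  "rows": [
    [0,-0.2,0,0,0,0,0.2],
    [0,-0.2,0,0,0,0,0.5],
    [0,-0.2,0,0,0,0,1],
    [0,-0.2,0,0,0,0,1],
    [0,-0.2,0,0,0,0,1],
    [0,-0.2,0,0,0,0,1],
    [0,-2,0,0,0,0,1],
    [0,-5,0,0,0,0,1],
    [0,-8,0,0,0,0,1],
    [0,-8,0,0,0,0,1],
    [0,-8,0,0,0,0,1]
  ]
}}

```text
t: 13.65
eef_pos: [0.4253, 0.0079, 0.1666]
tool_rot: [0.532, -0.53, -0.468, 0.466]
contact_force: [-0.9, 0.5, -0.1]
gripper_width: 1.0
```

Run:
```python
from h import *
p,r,o=tool();print(p,o["t"],o["contact_force"],o["gripper_width"])
cal=vision.get_calibration("wrist")
im,d=vision.read_camera("wrist");cv2.imwrite("pics/w14.png",im)
im2,_=vision.read_camera("scene")
cv2.imwrite("pics/s14.png",cv2.resize(im2[120:280,220:360],None,fx=4,fy=3.7,interpolation=cv2.INTER_CUBIC))
print(delta([.463,.0024,.16],ori(81.9)))
```

```text
[0.42533353 0.00791184 0.16655094] 13.65 [-0.85421282  0.54588427 -0.11067926] 0.9997576116350052
(array([-0.03,  0.53, -3.9 ]), array([-0.18,  0.74,  0.13]))
```

View pics/w14.png

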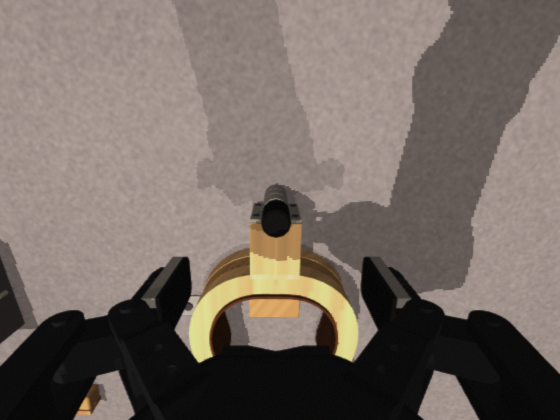

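View pics/s14.png

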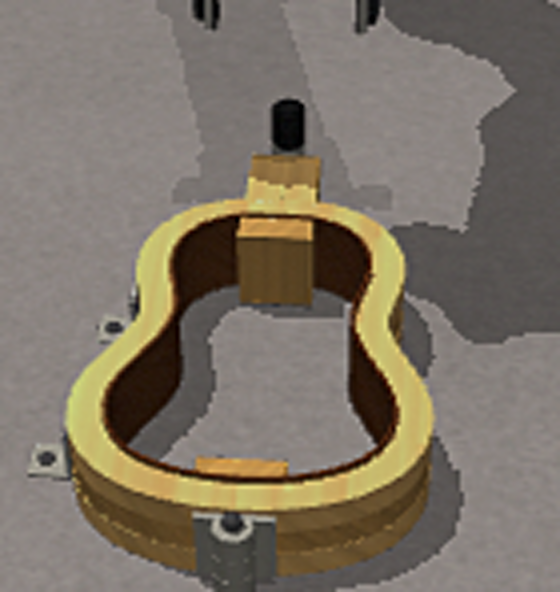

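The pin is home and upright: the knob sits on the barrel at (276,215) and the ears are centred at u≈275. Next I move over the ears.

Call:
{"api": "move_arm", "payload": {
  "rows": [
    [0,0,-2,0,0.7,0,1],
    [0,0,-3.9,0,0.7,0,1],
    [0,0,-3.9,0,0.7,0,1],
    [0,0,-3.9,0,0.7,0,1],
    [0,0,-3.9,0,0.7,0,1]
  ]
}}

```text
t: 14.25
eef_pos: [0.4616, 0.0027, 0.1645]
tool_rot: [0.536, -0.532, -0.463, 0.464]
contact_force: [0.5, -0.3, -0.6]
gripper_width: 1.002
```

Run:
```python
from h import *
p,r,o=tool();print(p,o["t"],r.as_matrix().round(3).tolist())
cal=vision.get_calibration("wrist")
im,d=vision.read_camera("wrist");cv2.imwrite("pics/w15.png",im)
print("barrel/ear refs",[proj("wrist",q,cal).round(1).tolist() for q in ([.4235,.008,.094],[.459,.003,.06],[.463,.0024,.06])])
print(delta([.463,.0024,.05],ori(81.9)))
```

```text
[0.46161218 0.0026754  0.16451051] 14.25 [[0.14, -0.005, -0.99], [0.99, 0.002, 0.14], [0.002, -1.0, 0.005]]
barrel/ear refs [[275.9, 175.7], [275.8, 211.1], [275.8, 215.7]]
(array([-0.03, 11.47, -0.18]), array([-0.28,  0.05,  0.1 ]))
```

View pics/w15.png

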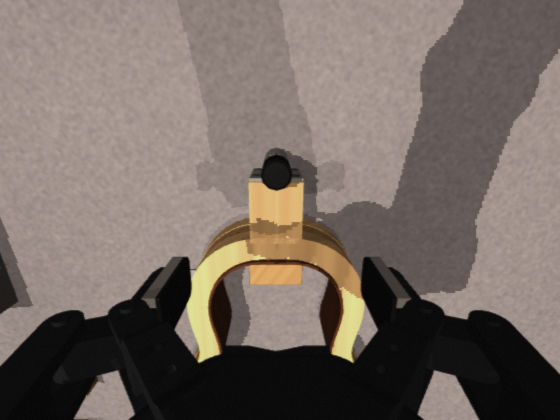

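Call:
{"api": "move_arm", "payload": {
  "rows": [
    [0,3,0,0,0,0,1],
    [0,6,0,0,0,0,1],
    [0,8.5,0,0,0,0,1],
    [0,10.5,0,0,0,0,1],
    [0,11.4,0,0,0,0,1],
    [0,11.4,0,0,0,0,1],
    [0,11.4,0,0,0,0,1]
  ]
}}

```text
t: 15.0
eef_pos: [0.4614, 0.003, 0.0513]
tool_rot: [0.536, -0.532, -0.463, 0.464]
contact_force: [-0.9, -0.7, 0.1]
gripper_width: 1.001
```

Run:
```python
from h import *
p,r,o=tool();print(p,o["t"],o["contact_force"],r.as_matrix().round(3).tolist())
im,d=vision.read_camera("wrist");cv2.imwrite("pics/w16.png",im)
```

```text
[0.46143567 0.00299825 0.05133315] 15.0 [-0.91222715 -0.70186391  0.06932986] [[0.14, -0.004, -0.99], [0.99, 0.003, 0.14], [0.002, -1.0, 0.004]]
```

View pics/w16.png

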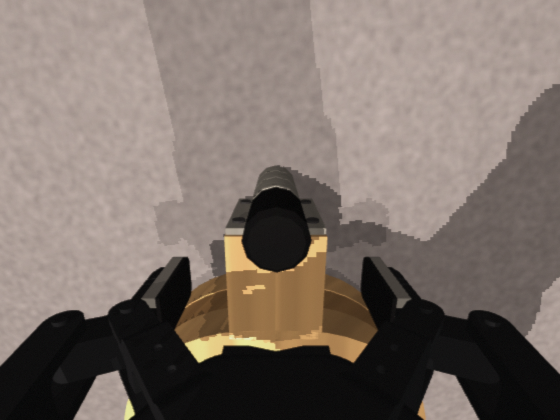

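The ears (226–326) sit centred between the open fingers (190 and 362). Now I pinch.

Call:
{"api": "move_arm", "payload": {
  "rows": [
    [0,0,0,0,0,0,0.6],
    [0,0,0,0,0,0,0.5],
    [0,0,0,0,0,0,0.4],
    [0,0,0,0,0,0,0],
    [0,0,0,0,0,0,0],
    [0,0,0,0,0,0,0],
    [0,0,0,0,0,0,0],
    [0,0,0,0,0,0,0],
    [0,0,0,0,0,0,0],
    [0,0,0,0,0,0,0]
  ],
  "squeeze": 60
}}

```text
t: 16.05
eef_pos: [0.4621, 0.0026, 0.0524]
tool_rot: [0.535, -0.533, -0.463, 0.464]
contact_force: [-2.2, -2.8, 9.2]
gripper_width: 0.5
```

Run:
```python
from h import *
p,r,o=tool();print(p,o["t"],o["contact_force"],o["gripper_width"],r.as_matrix().round(3).tolist())
im,d=vision.read_camera("wrist");im2,_=vision.read_camera("scene")
cv2.imwrite("pics/w17.png",im);cv2.imwrite("pics/s17.png",cv2.resize(im2[120:280,220:360],None,fx=4,fy=3.7,interpolation=cv2.INTER_CUBIC))
im3,_=vision.read_camera("top");a=np.load("t7.npz")["im"].astype(int);b=np.load("top0.npz")["im"].astype(int)
for n,s in [("block/awl/glue",np.s_[185:290,130:180]),("bin,clamp",np.s_[150:290,360:430])]: print(n,(abs(im3[s].astype(int)-b[s]).max(2)>50).sum())
```

```text
[0.46209079 0.0025926  0.05236849] 16.05 [-2.18342756 -2.79750875  9.23500331] 0.5004014431157384 [[0.141, -0.002, -0.99], [0.99, 0.003, 0.141], [0.002, -1.0, 0.003]]
block/awl/glue 71
bin,clamp 0
```

View pics/w17.png

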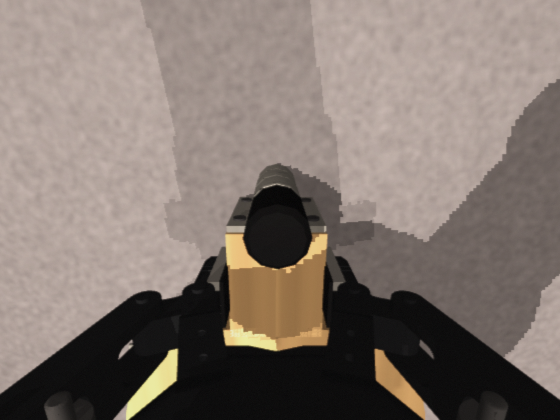

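View pics/s17.png

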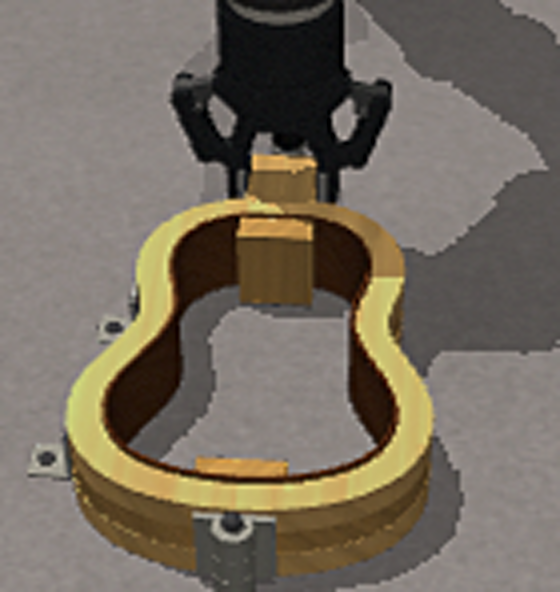

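Call:
{"api": "move_arm", "payload": {
  "rows": [
    [0,0,0,0,0,0,0],
    [0,0,0,0,0,0,0],
    [0,0,0,0,0,0,0],
    [0,0,0,0,0,0,0]
  ]
}}

```text
t: 16.6
eef_pos: [0.4621, 0.0026, 0.0524]
tool_rot: [0.535, -0.533, -0.463, 0.464]
contact_force: [-0.1, 0.6, 0.4]
gripper_width: 0.496
```

Run:
```python
from h import *
p,r,o=tool();print(p,o["t"],o["contact_force"],o["gripper_width"])
print(bot.hand_in())
```

```text
[0.46208435 0.00256422 0.05238486] 16.6 [-0.08396488  0.57399651  0.40856382] 0.4961108404355616
the job is handed in; nothing more can be done
None
```

I swung the loose half shut, pushed the lock pin fully home through the barrel, and left the gripper pinching the two ears with its squeeze set to 60 N. The job was handed in at 16.6 s, with the arm still holding.

- **Mould shut:** the loose half met its stop with about 20 N of push. The later pictures show the seam closed and the barrel rings lined up.
- **Pin home:** the knob rests on the barrel and met about 21 N of resistance at the bottom. The pin looked upright in the scene and wrist views after I let go.
- **Ears held:** the grasp point is 52 mm above the bench and, by estimate, about 3 mm from the ears' middle. The opening read 0.50, about 42 mm against 44 mm for the ears. The net outside force was under 1 N, so the pinch is balanced. I could not read the force on each ear separately.
- **Other items:** the before-and-after top view showed no change around the bin and clamp. 71 pixels changed in the patch with the pin block, awl and glue, which I put down to the missing pin and shadows but did not check further.

One disagreement: the top camera read about 3–6 mm lower in y than the wrist and scene cameras. I followed the wrist and scene cameras, and the pin grip confirmed they were right.

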